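# Set and pin the sliding stop on the lock gauge

## Task

Set the sliding stop on the lock gauge: with a fingertip, push its carriage along the rail towards the ramp block that has a notch across its top (not the plain flat-topped one) until the spring roller drops into the notch, without shoving it on over the far side. Then press the brass button on top of the carriage all the way down to pin it there, and draw the hand clear. Nothing is to be picked up; leave the lock, feet, dish, punch and screwdriver where they are.

Things in the scene. Friction and masses are not known exactly. Their poses are not given: they have to be found in the camera images.
- gauge: Fixed gauge: dark steel base plate 125 x 370 mm, 8 mm thick, with an aluminium rail 24 mm wide, 360 mm long (top 22 mm above the desk) along its y axis. Origin: on the desk under the rail's middle; z up, x roughly away from the robot. End stops 30 mm high at y = -178 and +178 mm. Cork strip on its -x side; on its +x side the two ramp blocks, in a lane 41 mm from the rail's middle line.
- carriage (a joint): Position (m) of the carriage along the gauge's y axis, 0 at the rail's middle, range -0.125 to 0.125. The carriage is captive on the rail and slides with about 1.2 N of friction; it stays where it is left.
- carriage_mid (a point): Middle of the carriage's block, 37 mm above the desk. The block is plain steel, 50 mm across the rail and 70 mm along it, its upright end faces open to a push 24 to 50 mm above the desk; top 50 mm above the desk. A brass nose 10 mm wide stands out 17 mm on the gauge's -x side, the sprung roller on the +x side. About 0.35 kg.
- roller (a point): Centre of the brass roller (14 mm diameter, 16 mm long) on the +x side of the carriage, level with the carriage's middle along the rail and 41 mm from the rail's middle line. A spring presses it down with 7 to 11 N.
- tongue (a joint): Lift (m) of the roller: 0 away from the blocks, 0.0085 on top of a block, 0.002 in the notch. Up a ramp the push needed on the carriage rises to about 5 N; as the roller drops into the notch the push dips to nothing, the carriage jumps forward a few mm and centres itself; getting out again takes about 10 N.
- notch_block: Notched steel ramp block in the lane, 18 mm across the rail, 88 mm along it: a 20 degree ramp rises at each end to a top 23.5 mm above the desk; a V notch 19 mm wide, 9.4 mm deep crosses the middle of the top. Origin: on the desk under the notch; axes as the gauge's. At either end of the rail, 85 to 105 mm from its middle.
- notch (a point): Bottom of the V notch, 14.1 mm above the desk. With the roller in the notch, roller and notch have the same place along the rail.
- plain_block: The other ramp block, of the same size and steel, but with a plain flat top 25 mm long and no notch; it stands at the other end of the rail. Origin on the desk under its middle. The roller rides over it without a catch.
- pin (a joint): How far the brass button on the carriage is pressed (m): 0 up (as it starts), 0.010 fully down. It moves with about 3.5 N of friction, has no spring and stays down.
- pin_top (a point): Top centre of the brass button (19 mm diameter, in the middle of the carriage's top): 66 mm above the desk when up, 56 mm fully pressed, when it still stands 6 mm above the carriage.
- turntable: Cork-topped wooden turntable, 176 mm diameter, 31 mm high, fixed beyond the gauge; origin on the desk under its centre.
- trunk_lock: Loose round brass trunk lock, 68 mm diameter, 18 mm high, lying on the turntable; origin at its underside. Not to be moved.
- foot0: Loose chrome luggage foot, 34 mm diameter, 27 mm high, standing near the gauge on the robot's side; origin at its underside. Not to be moved.
- foot1: Loose chrome luggage foot like foot0. Not to be moved.
- foot2: Loose chrome luggage foot like foot0. Not to be moved.
- dish: Loose white ceramic parts dish, 104 mm diameter, 28 mm high; origin at its underside. Not to be moved.
- punch: Loose stubby black steel punch, 78 mm long, 13 mm square, lying down. Not to be moved.
- screwdriver: Loose screwdriver, about 160 mm long, lying down. Not to be moved.

How it is judged (in metres and radians):
On the way, in this order (a step that is already met when the one before it is completed fails the run):
1. the roller has dropped into the notch (button still up) (y of roller in the frame of notch_block between -0.0025 and 0.0025 m and value of joint tongue below 0.0045 m), for 0.2 s.
2. the button is pressed fully down (value of joint pin above 0.0085 m), for 0.1 s.
At the end, for the whole second after the job is handed in: The roller lies in the notch (within 2.5 mm of its middle along the rail, lift under 4.5 mm) and the button is pressed at least 8.5 of its 10 mm (all of step 1 and value of joint pin above 0.0085 m); the robot touches nothing.
It fails at once if the carriage is shoved out over the far side of the notch (roller over 16 mm past its middle) ((y of notch in the frame of gauge above 0 m and y of roller in the frame of notch_block above 0.016 m) or (y of notch in the frame of gauge below 0 m and y of roller in the frame of notch_block below -0.016 m)).
It fails at once if a loose thing is picked up or moved (over 12 mm) (distance of any of trunk_lock, foot0, foot1, foot2, dish, punch, screwdriver from where it was at the start of the episode above 0.012 m).
It also fails if it takes over 51 s, if anything falls off the work surface, if the arm or the gripper's body presses on something with over 40 N, if the wrist force passes 120 N, or if a joint passes its speed limit or range.

## Robot

A 7-joint arm with a two-finger parallel gripper is mounted at the origin on the work surface. World frame = base frame: x ahead of the robot, y to its left, z up, the work surface at z = 0. Lengths are in m, angles in degrees, forces in N, time in s.
With the tool pointing down it reaches from about 0.425 to 0.925 m from the base axis. Payload 6.8 kg.
Tool frame: the origin (TCP) lies midway between the tips of the shut fingers; the grasp point (between the pads) lies behind it (ctrl.grip_depth is the z of the grasp point in the tool frame, in m); z points along the fingers, x is the direction in which the jaws open and shut, and the axes are right-handed (so a half turn about z gives the same grasp; the last joint's range is limited). The gripper opens to 88 mm and grips with 3 to 60 N. Pads are 20 mm wide; open, the fingers measure 115 mm over their backs; the gripper's body (75 mm by 178 mm) begins 61 mm behind the grasp point.
Start: joints at [-73.745, 27.33, 1.283, 89.118, -0.659, 63.558, -4.761], TCP at [0.258, 0.624, 0.223] pointing down, gripper open.
Joint ranges: [-169.35, 169.35], [-19.33, 120.38], [-80.79, 83.38], [13.8, 139.57], [-78.32, 258.32], [9.67, 109.79], [-169.56, 169.56]. Speed limits (degrees/s): [136.94, 136.94, 180, 180, 180, 180, 180].

## Interface

Orientations are given as [roll, pitch, yaw] about the fixed x, y, z axes, in that order (R = Rz(yaw) Ry(pitch) Rx(roll)).
In Python, from station import ctrl gives the robot as it stands.
- The arm moves only by the shell command python3 -m pendant 'ROWS'. ROWS is JSON, one flat list of numbers, 5 for each row, row after row: the opening, from 0 (shut) to 1 (fully open), then the shift along the tool's x, y, z in m, then the turn about the tool's z in degrees. A call has 1 to 8 rows; each row is the pose to reach, as a shift and turn from the pose commanded when the call began, along the tool's axes at that moment; what a row does not reach only later rows make up. A row lasts 1/10 s, in which the tool goes at most 50 mm and 8.59 degrees, less where a joint would pass 70% of its speed; a pose out of reach is approached as far as the arm can. A call with a gripper value outside its range is refused whole. The fingers move at their own pace and stop on an object; the grip force is fixed at half the most. Time passes only in rows, so rows that repeat a pose let the fingers close. It gives the time, the measured TCP pose, the force and the opening at its end, in the units of the state.
- ctrl.read_state(): the state, without advancing time (a new reading comes with each control period).
- ctrl.read_camera(name): name is "side" or "top"; returns (picture, depth): 480x640x3 uint8, red, green, blue; 480x640 float32, m along the optical axis (not along the pixel's ray), 0 where there is no reading.
- ctrl.camera_params(name): a dict with "fx", "fy", "cx", "cy" (pixels), "R" (3x3) and "t" (3): a world point X has camera coordinates R X + t. Camera axes: x right, y down, z forward; pixel columns grow to the right and rows downward; lengths in m; the calibration is good to about 2 mm. A picture is of the moment at which its call begins. camera_params takes no time and is no camera call.
- ctrl.hand_in(): hands the job in, once; it reports no verdict.
The state is a dict: "t": time; "joint_positions": joint angles; "qvel": joint speeds; "effort": joint torques, N m; "tool_pos": TCP position; "tcp_rot": TCP orientation; "force": force on the tool from outside, world axes, zero at the start; "ft_torque": the same for the moment, N m; "grip_width": opening from 0.0 (shut) to 1.0 (fully open).
Only numpy, scipy, OpenCV 4.12 (cv2) and the standard library are available. Lean on these libraries where they do the work, as an engineer would, in place of code of your own. Each camera call takes 0.05 s, during which the arm holds its last target.

## Working session

There is one attempt and no reset: what is moved stays moved. The work goes in short steps, Python scripts to look and compute and a shell command to move; the robot and the scene stay as the last step left them, time stands still between calls to the robot, and variables do not carry over. Pictures are saved under pics/ and viewed, and the job is handed in when it is done.

```bash
mkdir -p pics; ls
cat > h.py <<'E'
import numpy as np,cv2
from station import ctrl
def snap(n,tag):
    p,d=ctrl.read_camera(n); cv2.imwrite(f'pics/{tag}.png',p[:,:,::-1]); np.save(f'pics/{tag}.npy',d); return p,d
def w(n,u,v,d=None,z=None):
    c=ctrl.camera_params(n);R=np.array(c['R']);t=np.array(c['t'])
    r=np.array([(u-c['cx'])/c['fx'],(v-c['cy'])/c['fy'],1.])
    o=-R.T@t; k=R.T@r
    s=d if z is None else (z-o[2])/k[2]
    return o+s*k
def px(n,X):
    c=ctrl.camera_params(n);q=np.array(c['R'])@np.array(X)+np.array(c['t'])
    return c['fx']*q[0]/q[2]+c['cx'],c['fy']*q[1]/q[2]+c['cy']
E
python3 - <<'E'
from h import *
snap('top','t0');snap('side','s0')
print(ctrl.read_state(),ctrl.grip_depth)
E
```

```text
pics
{'t': 0.1, 'joint_positions': array([-73.74409306,  27.37123399,   1.28035448,  89.17021023,
        -0.65723715,  63.56019757,  -4.76079388]), 'qvel': array([ 0.04598618, -0.17883894,  0.00988369, -0.1488769 , -0.03042644,
       -0.02083094, -0.04170042]), 'effort': array([ 5.31089652e-03, -5.84091067e+01,  1.54032066e+00, -2.73315024e+01,
       -5.42193570e-02,  1.30501177e-02,  5.14778014e-05]), 'tool_pos': array([0.2575771 , 0.62333898, 0.22179496]), 'tcp_rot': array([1.79991574e+02, 9.39158918e-02, 6.75526196e+01]), 'force': array([-0.65856773, -0.22758648, -0.86919813]), 'ft_torque': array([ 0.0655747 ,  0.02594311, -0.00320292]), 'grip_width': 0.997506969596951} -0.0187
```

View pics/t0.png

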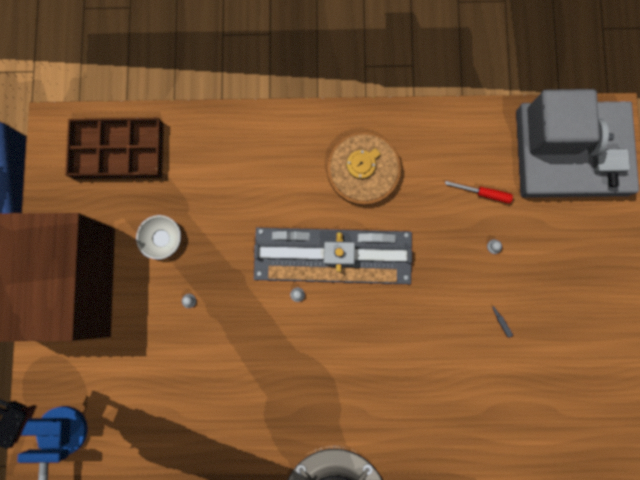

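View pics/s0.png

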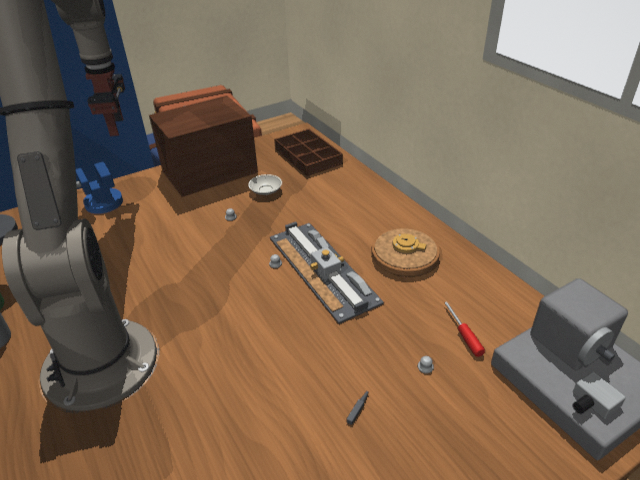

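Run:
```python
from h import *
p=cv2.imread('pics/t0.png'); cv2.imwrite('pics/t0z.png',cv2.resize(p[215:300,240:425],None,fx=4.3,fy=4.3,interpolation=cv2.INTER_CUBIC))
p=cv2.imread('pics/s0.png'); cv2.imwrite('pics/s0z.png',cv2.resize(p[210:330,255:395],None,fx=5,fy=5,interpolation=cv2.INTER_CUBIC))
print(px('side',ctrl.read_state()['tool_pos']),px('top',ctrl.read_state()['tool_pos']))
for v in [w('top',0,0,z=0),w('top',640,480,z=0)]:print(v)
```

```text
(np.float64(117.86362329072122), np.float64(127.27686036557783)) (np.float64(10.300685070639588), np.float64(401.4686398041662))
[1.22141429 0.83732681 0.        ]
[ 0.04496525 -0.68290414  0.        ]
```

View pics/t0z.png

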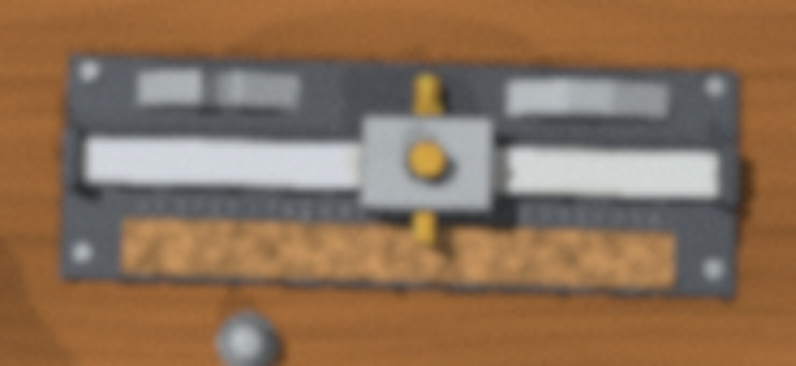

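View pics/s0z.png

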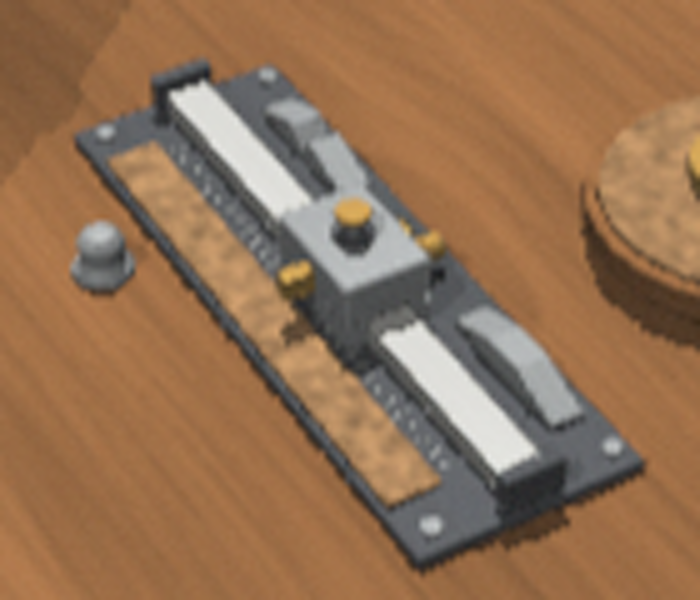

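Run:
```python
from h import *
def f(a,b,z): return w('top',240+(a+.5)/4.3-.5,215+(b+.5)/4.3-.5,z=z)
L=f(85,159.5,.022);Rr=f(720,174,.022)
print('rail',L,Rr,np.linalg.norm(L-Rr)); m=(L+Rr)/2
s=[f(88,70,.008),f(715,86,.008),f(82,252,.008),f(714,268,.008)];print('screws',np.round(s,4),np.mean(s,0))
for n in [(s[0]-s[1]),(s[2]-s[3]),L-Rr]: print(np.degrees(np.arctan2(-n[0],n[1])))
yh=((s[0]-s[1])+(s[2]-s[3])+L-Rr)[:2];yh/=np.linalg.norm(yh);xh=np.array([yh[1],-yh[0]]);o=np.mean(s,0)[:2]
print('yh',yh)
for n,a,b,z in [('railm',402.5,166.7,.022),('blkL',137,88,.008),('blkR',299,92,.008),('notch',217,90,.0141),('btn',427,160,.066),('carr',428,163,.05),('carrL',361,163,.05),('carrR',494,163,.05),('roller',428,92,.03),('foot',247,340,.02)]:
    X=f(a,b,z);e=X[:2]-o;print(n,X.round(4),'gauge',e@xh,e@yh)
d=np.load('pics/t0.npy')
for a,b in [(427,160),(390,140),(220,160),(640,172),(247,340),(300,350)]:
    u,v=240+a/4.3,215+b/4.3;print(w('top',u,v,d=d[int(round(v)),int(round(u))]).round(4))
```

```text
rail [0.56571275 0.16899874 0.022     ] [ 0.55380963 -0.17544249  0.022     ] 0.3446468361904926
screws [[ 0.6171  0.1694  0.008 ]
 [ 0.6039 -0.176   0.008 ]
 [ 0.5164  0.1722  0.008 ]
 [ 0.5039 -0.1726  0.008 ]] [ 0.5603293  -0.00174107  0.008     ]
-2.1756831200777826
-2.078633787415056
-1.9792259405084434
yh [0.03625897 0.99934243]
railm [ 0.5598 -0.0037  0.022 ] gauge -0.00048600243710335414 -0.00193779106026473
blkL [0.6067 0.1423 0.008 ] gauge 0.04111130785992168 0.14557925323720114
blkR [0.6034 0.0528 0.008 ] gauge 0.041045571121022584 0.0560922722972481
notch [0.6042 0.0976 0.0141] gauge 0.040208351626564734 0.10087551924595585
btn [ 0.5583 -0.0164  0.066 ] gauge -0.0014863483106970685 -0.014752656153070235
carr [ 0.5585 -0.0171  0.05  ] gauge -0.0012631831184448134 -0.015461641657075776
carrL [0.5589 0.0184 0.05  ] gauge -0.0021409157492575026 0.020117552287742625
carrR [ 0.5581 -0.0522  0.05  ] gauge -0.0003993286867508926 -0.05047827802944183
roller [ 0.5994 -0.0179  0.03  ] gauge 0.039645817862186704 -0.014767259271196967
foot [0.467  0.0813 0.02  ] gauge -0.09626327560581235 0.0795759720859781
[ 0.5576 -0.0173  0.0646]
[0.5697 0.002  0.054 ]
[0.5636 0.0945 0.0226]
[ 0.5552 -0.1338  0.0154]
[0.4659 0.0801 0.0252]
[0.461  0.0525 0.0029]
```

The notched block is at the left (+y) end (top zoom about (217,90)). The carriage button is at (427,160), gauge y about -15 mm, so the push is about 116 mm towards +y. I'll move off now, clear of the wooden box.

```bash
python3 -m pendant '[0,-0.149,0.096,0,-10, 0,-0.149,0.096,0,-20.4, 0,-0.149,0.096,0,-20.4, 0,-0.149,0.096,0,-20.4, 0,-0.318,0.339,0,-20.4, 0,-0.318,0.339,0,-20.4, 0,-0.318,0.339,0,-20.4, 0,-0.318,0.339,0,-20.4]'
```

```text
t: 0.9
tool_pos: [0.3983, 0.2793, 0.2226]
tcp_rot: [-180.0, -0.0, 88.0]
force: [1.0, 0.4, -0.3]
grip_width: 0.313
```

```bash
python3 -m pendant '[0,-0.365,0.172,0,0, 0,-0.365,0.172,0,0, 0,-0.365,0.172,0,0, 0,-0.365,0.172,0,0, 0,-0.365,0.172,0,0, 0,-0.365,0.172,0,0, 0,-0.365,0.172,0,0, 0,-0.365,0.172,0,0]' ; python3 -m pendant '[0,-0.365,0.172,0,0]' >/dev/null; true
```

```text
t: 1.7
tool_pos: [0.5554, -0.0883, 0.2225]
tcp_rot: [-180.0, -0.0, 88.0]
force: [1.3, 0.7, -0.7]
grip_width: 0.009
```

That extra row at the end was a slip: it shifted the arm once more, by up to 50 mm in free air. I'll read where it is before going on.

```bash
python3 -m pendant '[0,0,0,0,0, 0,0,0,0,0]'
python3 - <<'E'
from h import *
s=ctrl.read_state();o=np.array([.5603,-.0017]);yh=np.array([.03626,.99934]);xh=np.array([yh[1],-yh[0]])
e=s['tool_pos'][:2]-o;print(s['tool_pos'],'gauge',e@xh,e@yh)
E
```

```text
t: 2.0
tool_pos: [0.5745, -0.1335, 0.222]
tcp_rot: [-179.9, 0.0, 87.8]
force: [-1.0, 1.4, -0.3]
grip_width: 0.007
[ 0.57445078 -0.13350125  0.22196825] gauge 0.018920553019095048 -0.13120114991839124
```

```bash
python3 -m pendant '[0,0.036,-0.020,0.03,0, 0,0.036,-0.020,0.08,0, 0,0.036,-0.020,0.13,0, 0,0.036,-0.020,0.16,0, 0,0.036,-0.020,0.180,0, 0,0.036,-0.020,0.186,0, 0,0.036,-0.020,0.186,0, 0,0.036,-0.020,0.186,0]'
python3 - <<'E'
from h import *
s=ctrl.read_state();o=np.array([.5603,-.0017]);yh=np.array([.03626,.99934]);xh=np.array([yh[1],-yh[0]])
e=s['tool_pos'][:2]-o;print(s['tool_pos'],'gauge',e@xh,e@yh)
snap('side','s1')
p=cv2.imread('pics/s1.png'); cv2.imwrite('pics/s1z.png',cv2.resize(p[180:330,235:395],None,fx=4,fy=4,interpolation=cv2.INTER_CUBIC))
E
```

```text
t: 2.8
tool_pos: [0.5569, -0.0949, 0.0378]
tcp_rot: [179.9, -0.0, 88.0]
force: [-0.2, 0.2, -0.1]
grip_width: 0.003
[ 0.55690557 -0.09494888  0.03776363] gauge -1.0986300320688146e-05 -0.09331041748710475
```

View pics/s1z.png

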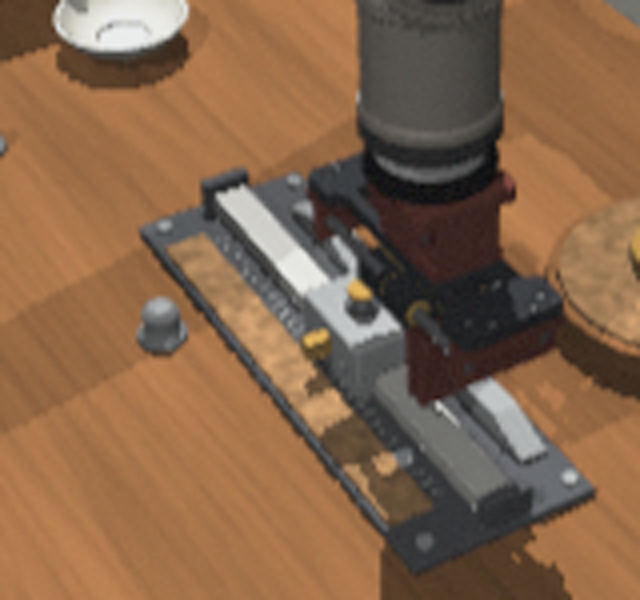

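Run:
```python
from h import *
s=ctrl.read_state();t=s['tool_pos'];print(t)
for z in (0,.08):
  u,v=px('side',t+[0,0,z]);print((u-235)*4,(v-180)*4)
u,v=px('side',[.5583,-.0164,.066]);print('btn',(u-235)*4,(v-180)*4)
snap('top','t1')
p=cv2.imread('pics/t1.png'); cv2.imwrite('pics/t1z.png',cv2.resize(p[195:320,240:425],None,fx=4,fy=4,interpolation=cv2.INTER_CUBIC))
```

```text
[ 0.55714572 -0.09525813  0.03802442]
434.8717026379413 392.22938184415716
434.7268620028824 289.3110771971101
btn 365.88802599955034 285.4843297111065
```

View pics/t1z.png

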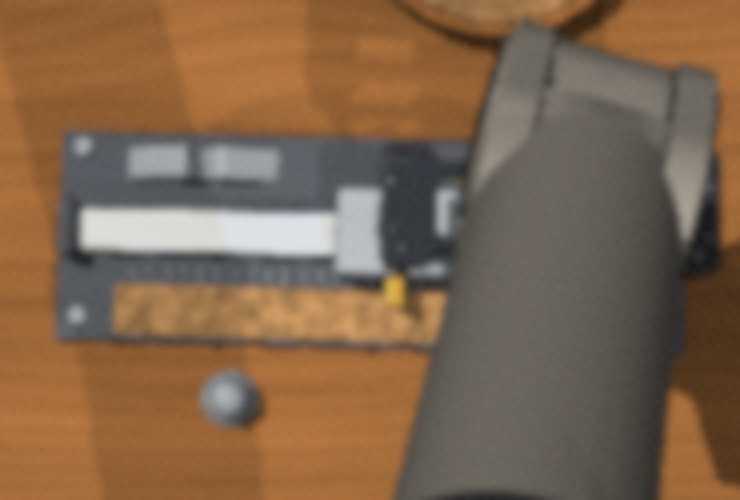

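Fingertip is at zoom (435,392), as the projection predicts, over the rail behind the carriage. I'll advance gently to contact.

```bash
python3 -m pendant '[0,0.010,0,0,0, 0,0.018,0,0,0, 0,0.022,0,0,0, 0,0.026,0,0,0, 0,0.030,0,0,0, 0,0.034,0,0,0, 0,0.034,0,0,0]'; python3 -m pendant '[0,0.01,0,0,0, 0,0.02,0,0,0, 0,0.02,0,0,0]'
```

```text
t: 3.6
tool_pos: [0.5574, -0.061, 0.0366]
tcp_rot: [-180.0, -0.0, 88.0]
force: [-1.2, 0.2, -0.1]
grip_width: 0.005
t: 3.9
tool_pos: [0.5582, -0.0394, 0.0365]
tcp_rot: [-180.0, -0.1, 88.1]
force: [0.3, 0.4, -0.8]
grip_width: 0.007
```

```bash
cat >> h.py <<'E'
o=np.array([.5603,-.0017]);yh=np.array([.03626,.99934]);xh=np.array([yh[1],-yh[0]])
def g(X): e=np.array(X)[:2]-o; return e@xh,e@yh
def look(tag):
    s=ctrl.read_state();print(s['t'],s['tool_pos'],'gauge',g(s['tool_pos']),'F',s['force'])
    snap('side',tag);p=cv2.imread(f'pics/{tag}.png')
    cv2.imwrite(f'pics/{tag}z.png',cv2.resize(p[215:305,265:365],None,fx=6,fy=6,interpolation=cv2.INTER_CUBIC))
def sz(a,b,z): X=w('side',265+(a+.5)/6-.5,215+(b+.5)/6-.5,z=z); return X.round(4),g(X)
E
python3 -c "
from h import *
look('s2')"
```

```text
3.9 [ 0.55821341 -0.03938923  0.0365384 ] gauge (np.float64(-0.0007186032094222708), np.float64(-0.03774001818153353)) F [ 0.34687332  0.38199864 -0.77379199]
```

View pics/s2z.png

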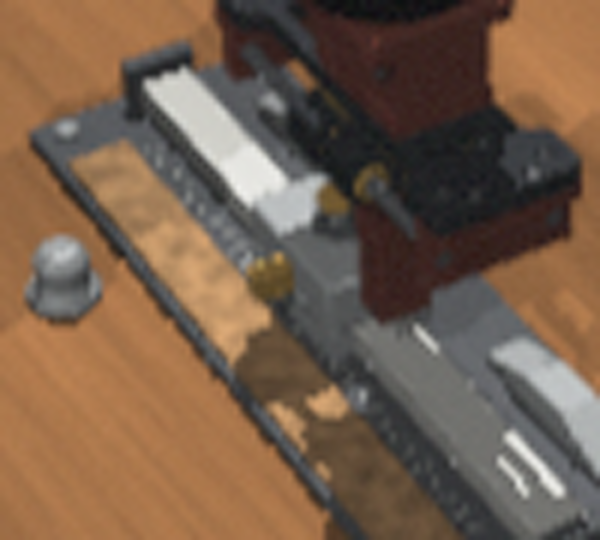

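```bash
python3 -c "
from h import *
X=w('side',255+297/5-.4,210+278/5-.4,z=.037);print(g(X))
print(sz(270,275,.037))"
```

```text
(np.float64(-0.03755764273399835), np.float64(-0.01450234898489212))
(array([0.5224, 0.0069, 0.037 ]), (np.float64(-0.03823390780201301), np.float64(0.007178400336071009)))
```

```bash
python3 -m pendant '[0,0.010,0,0,0, 0,0.020,0,0,0, 0,0.030,0,0,0, 0,0.040,0,0,0, 0,0.048,0,0,0, 0,0.054,0,0,0, 0,0.060,0,0,0, 0,0.060,0,0,0]'; python3 -c "
from h import *
look('s3')"
```

```text
t: 4.75
tool_pos: [0.5603, 0.0192, 0.0366]
tcp_rot: [-180.0, -0.0, 88.0]
force: [-0.1, -0.6, 0.9]
grip_width: 0.004
4.75 [0.56028245 0.01924805 0.03661775] gauge (np.float64(-0.0007771165795811001), np.float64(0.02093358386063801)) F [-0.12809198 -0.61407835  0.93770407]
```

View pics/s3z.png

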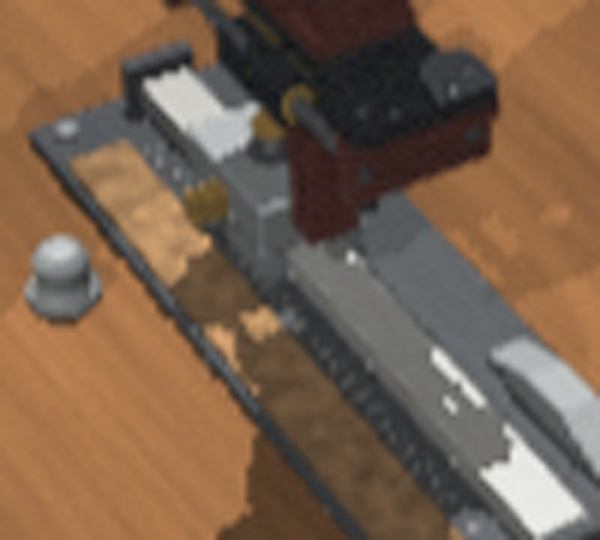

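```bash
python3 -c "
from h import *
print(sz(207,201,.037))"
for i in 1; do :; done
python3 -m pendant '[0,0.002,0,0,0, 0,0.004,0,0,0, 0,0.006,0,0,0]'
python3 -m pendant '[0,0.002,0,0,0, 0,0.004,0,0,0]'
python3 -m pendant '[0,0.002,0,0,0, 0,0.004,0,0,0]'
python3 -m pendant '[0,0.002,0,0,0]'
```

```text
(array([0.5246, 0.0638, 0.037 ]), (np.float64(-0.03809368943496502), np.float64(0.06417129980741117)))
t: 5.1
tool_pos: [0.5602, 0.0217, 0.0366]
tcp_rot: [-180.0, 0.1, 87.8]
force: [-0.5, -8.2, 2.3]
grip_width: 0.011
t: 5.3
tool_pos: [0.5603, 0.0252, 0.0366]
tcp_rot: [-180.0, 0.2, 87.8]
force: [-0.9, -10.1, 1.6]
grip_width: 0.004
t: 5.5
tool_pos: [0.5605, 0.0283, 0.0366]
tcp_rot: [-180.0, 0.2, 87.8]
force: [-1.1, -11.1, 2.4]
grip_width: 0.012
t: 5.6
tool_pos: [0.5606, 0.0306, 0.0366]
tcp_rot: [-180.0, 0.2, 87.8]
force: [-0.5, -10.3, 2.0]
grip_width: 0.006
```

```bash
python3 -m pendant '[0,0.0,0,0,0, 0,0.0,0,0,0]'
python3 -m pendant '[0,0.002,0,0,0, 0,0.003,0,0,0, 0,0.003,0,0,0]'
python3 -m pendant '[0,0.002,0,0,0, 0,0.003,0,0,0, 0,0.003,0,0,0]'; python3 -c "
from h import *
look('s4')"
```

```text
t: 5.8
tool_pos: [0.5605, 0.0309, 0.0366]
tcp_rot: [-180.0, 0.2, 87.8]
force: [-0.2, -7.5, 0.4]
grip_width: 0.002
t: 6.1
tool_pos: [0.5607, 0.0338, 0.0366]
tcp_rot: [-180.0, 0.2, 87.8]
force: [-0.2, -7.0, 1.9]
grip_width: 0.005
t: 6.4
tool_pos: [0.5608, 0.0372, 0.0366]
tcp_rot: [-180.0, 0.2, 87.8]
force: [-0.2, -7.6, 1.4]
grip_width: 0.004
6.4 [0.56079716 0.03720779 0.03661881] gauge (np.float64(-0.0009139621472041024), np.float64(0.03890013664653581)) F [-0.18011851 -7.56037636  1.44121482]
```

View pics/s4z.png

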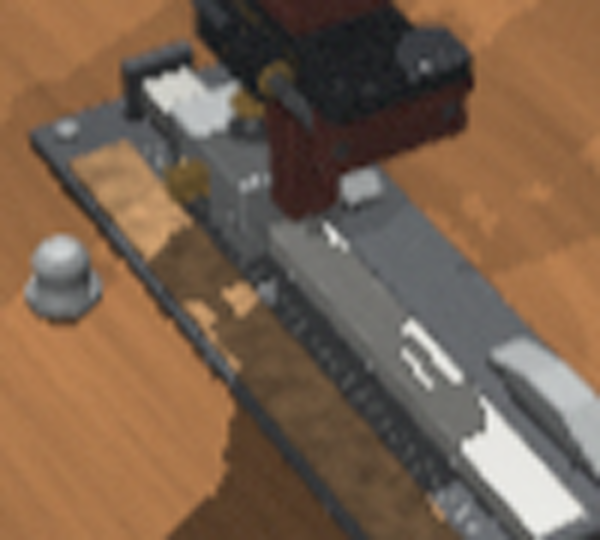

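```bash
python3 -m pendant '[0,0.002,0,0,0, 0,0.003,0,0,0, 0,0.003,0,0,0]'
python3 -m pendant '[0,0.001,0,0,0, 0,0.002,0,0,0, 0,0.002,0,0,0]'
python3 -m pendant '[0,0.001,0,0,0, 0,0.002,0,0,0, 0,0.002,0,0,0]'
```

```text
t: 6.75
tool_pos: [0.5609, 0.0408, 0.0366]
tcp_rot: [-180.0, 0.1, 87.8]
force: [-0.2, -3.4, 0.7]
grip_width: 0.008
t: 7.05
tool_pos: [0.5612, 0.0455, 0.0366]
tcp_rot: [-180.0, -0.0, 87.9]
force: [-0.4, -0.5, -0.4]
grip_width: 0.005
t: 7.35
tool_pos: [0.5613, 0.0482, 0.0366]
tcp_rot: [-180.0, -0.0, 88.0]
force: [-1.0, 0.3, -0.1]
grip_width: 0.005
```

```bash
python3 -c "
from h import *
look('s5')"
```

```text
7.35 [0.56128575 0.04816746 0.03661258] gauge (np.float64(-0.0008230922210910009), np.float64(0.04987029239387234)) F [-0.97058757  0.27442113 -0.08246849]
```

View pics/s5z.png

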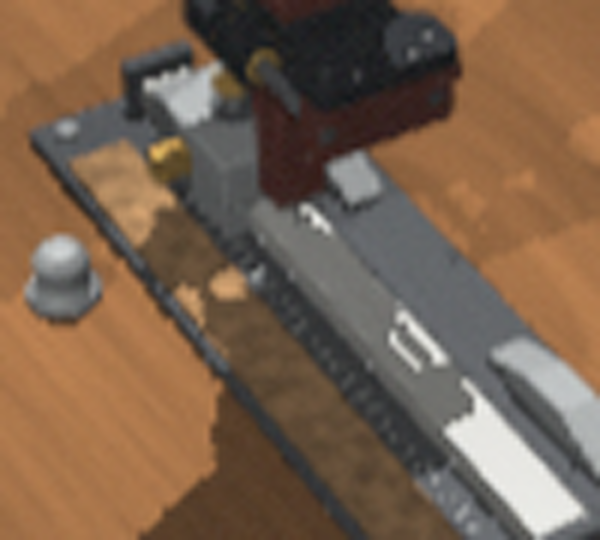

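```bash
python3 -c "
from h import *
print(sz(187,180,.037),sz(168,159,.037))"
python3 -m pendant '[0,-0.004,0,0,0, 0,-0.010,0,0,0, 0,-0.020,0,0,0]'
python3 -m pendant '[0,-0.015,0,0,0, 0,-0.03,0,-0.02,0, 0,-0.045,0,-0.05,0, 0,-0.06,0,-0.09,0, 0,-0.1,0,-0.13,0, 0,-0.14,0,-0.13,0, 0,-0.17,0,-0.13,0, 0,-0.17,0,-0.13,0]'
python3 -c "
from h import *
snap('top','t6');snap('side','s6')
p=cv2.imread('pics/t6.png');cv2.imwrite('pics/t6z.png',cv2.resize(p[215:300,240:425],None,fx=4.3,fy=4.3,interpolation=cv2.INTER_CUBIC))
p=cv2.imread('pics/s6.png');cv2.imwrite('pics/s6z.png',cv2.resize(p[215:305,265:365],None,fx=6,fy=6,interpolation=cv2.INTER_CUBIC))"
```

```text
(array([0.5244, 0.0811, 0.037 ]), (np.float64(-0.03883747404691311), np.float64(0.08143762250232191))) (array([0.5247, 0.0984, 0.037 ]), (np.float64(-0.03922069487997197), np.float64(0.09876970387059442)))
t: 7.7
tool_pos: [0.5606, 0.027, 0.0366]
tcp_rot: [180.0, -0.0, 88.0]
force: [-0.3, -0.0, 0.3]
grip_width: 0.003
t: 8.5
tool_pos: [0.5531, -0.15, 0.1676]
tcp_rot: [179.9, 0.2, 87.4]
force: [0.6, -0.2, 0.4]
grip_width: 0.005
```

View pics/t6z.png

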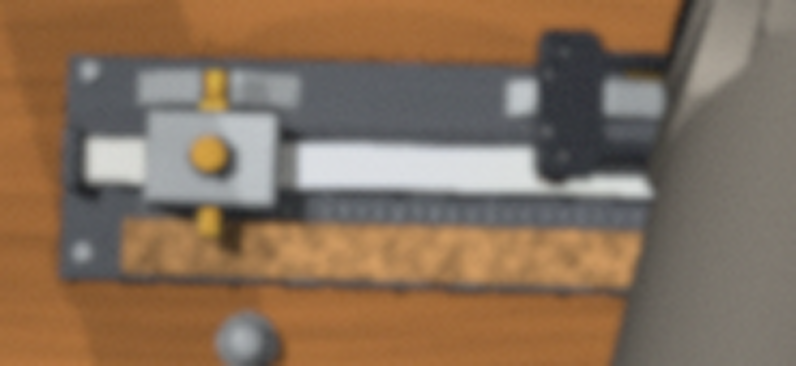

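View pics/s6z.png

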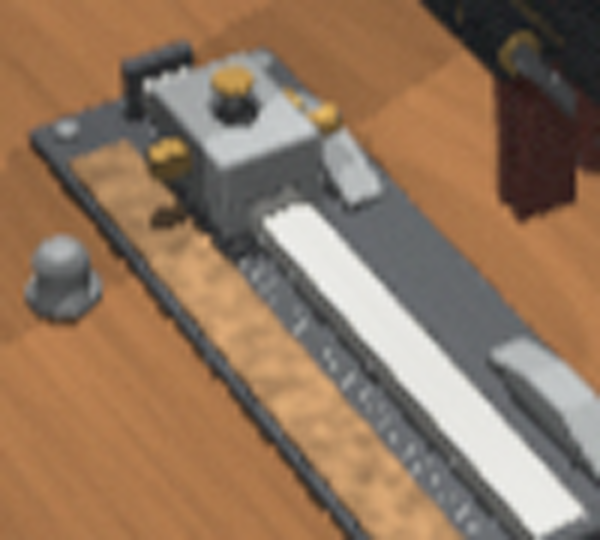

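Run:
```python
from h import *
def f(a,b,z): return w('top',240+(a+.5)/4.3-.5,215+(b+.5)/4.3-.5,z=z)
for n,a,b,z in [('btn',210,154,.066),('carr',211.5,158,.05),('roller',214.5,88,.03),('notch',218,90,.0141),('nose',209,221,.037)]: print(n,f(a,b,z).round(4),np.round(g(f(a,b,z)),4))
print('side btn',sz(233,82,.066))
s=ctrl.read_state();print(s['tool_pos'],g(s['tool_pos']))
```

```text
btn [0.5628 0.0975 0.066 ] [-0.0011  0.0993]
carr [0.5625 0.098  0.05  ] [-0.0014  0.0997]
roller [0.603  0.0978 0.03  ] [0.0391 0.101 ]
notch [0.6042 0.0971 0.0141] [0.0403 0.1003]
nose [0.5301 0.1004 0.037 ] [-0.0339  0.1009]
side btn (array([0.5582, 0.097 , 0.066 ]), (np.float64(-0.005712246966090377), np.float64(0.09853912297826123)))
[ 0.55376952 -0.14426873  0.1665631 ] (np.float64(-0.0013566256961312685), np.float64(-0.1427114265655062))
```

The carriage reads 0.099–0.101 in gauge y, against a notch at about 0.1005, so it's seated. Now over the button and down.

```bash
python3 -m pendant '[0,0.05,0,0,0, 0,0.10,0,0,0, 0,0.15,0,0,0, 0,0.20,0,0,0, 0,0.23,0,0,0, 0,0.242,0,0,0, 0,0.242,0,0,0, 0,0.242,0,0,0]'; python3 -c "
from h import *
s=ctrl.read_state();print(s['tool_pos'],g(s['tool_pos']))"
```

```text
t: 9.4
tool_pos: [0.5629, 0.0975, 0.1664]
tcp_rot: [-180.0, 0.1, 87.9]
force: [-0.1, -0.7, 0.5]
grip_width: 0.005
[0.56291435 0.09745223 0.16644408] (np.float64(-0.0009826365129606434), np.float64(0.09918158461045164))
```

```bash
python3 -m pendant '[0,0,0,0.04,0, 0,0,0,0.075,0, 0,0,0,0.09,0, 0,0,0,0.096,0, 0,0,0,0.099,0, 0,0,0,0.101,0, 0,0,0,0.103,0, 0,0,0,0.105,0]'
python3 -m pendant '[0,0,0,0.002,0, 0,0,0,0.004,0, 0,0,0,0.005,0, 0,0,0,0.005,0]'
```

```text
t: 10.2
tool_pos: [0.5642, 0.099, 0.0628]
tcp_rot: [179.9, -0.0, 87.9]
force: [0.2, -1.8, 3.6]
grip_width: 0.005
t: 10.6
tool_pos: [0.5637, 0.0992, 0.0568]
tcp_rot: [179.9, -0.0, 87.9]
force: [1.1, -0.7, 2.1]
grip_width: 0.003
```

```bash
python3 -m pendant '[0,0,0,0.001,0, 0,0,0,0.002,0, 0,0,0,0.002,0]'
python3 -m pendant '[0,0,0,0.001,0, 0,0,0,0.002,0, 0,0,0,0.002,0]'
```

```text
t: 10.9
tool_pos: [0.564, 0.0993, 0.0562]
tcp_rot: [179.9, -0.1, 87.9]
force: [-1.9, -1.6, 16.7]
grip_width: 0.002
t: 11.2
tool_pos: [0.5642, 0.0994, 0.0559]
tcp_rot: [179.9, -0.1, 87.9]
force: [-7.1, -2.5, 32.8]
grip_width: 0.005
```

The button is at its hard stop: 33 N at z = 0.056. Lifting straight up and backing away.

```bash
python3 -m pendant '[0,0,0,-0.004,0, 0,0,0,-0.02,0, 0,0,0,-0.06,0, 0,0,0,-0.11,0, 0,-0.05,0,-0.13,0, 0,-0.1,0,-0.13,0, 0,-0.15,0,-0.13,0, 0,-0.2,0,-0.13,0]'
python3 -m pendant '[0,-0.04,0,0,0, 0,-0.04,0,0,0, 0,-0.04,0,0,0]'
python3 -c "
from h import *
snap('top','t7');snap('side','s7')
p=cv2.imread('pics/t7.png');cv2.imwrite('pics/t7z.png',cv2.resize(p[215:300,240:425],None,fx=4.3,fy=4.3,interpolation=cv2.INTER_CUBIC))
p=cv2.imread('pics/s7.png');cv2.imwrite('pics/s7z.png',cv2.resize(p[215:305,265:365],None,fx=6,fy=6,interpolation=cv2.INTER_CUBIC))"
```

```text
t: 12.0
tool_pos: [0.5549, -0.0978, 0.1823]
tcp_rot: [-179.9, -0.1, 88.0]
force: [0.2, -0.6, -0.0]
grip_width: 0.005
t: 12.3
tool_pos: [0.5537, -0.1372, 0.1819]
tcp_rot: [-179.9, -0.0, 87.8]
force: [0.8, 0.9, -0.6]
grip_width: 0.006
```

View pics/t7z.png

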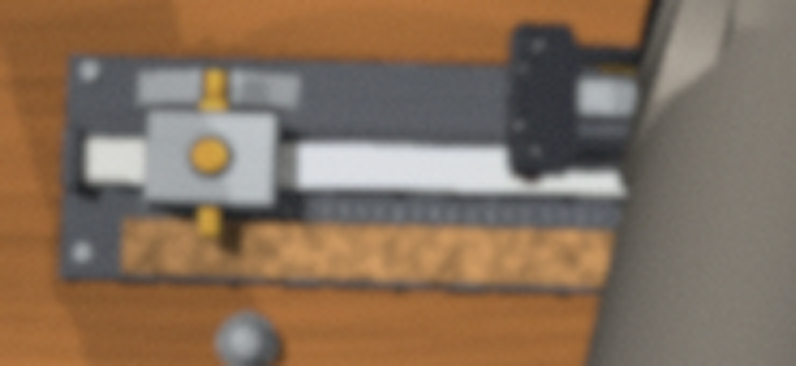

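View pics/s7z.png

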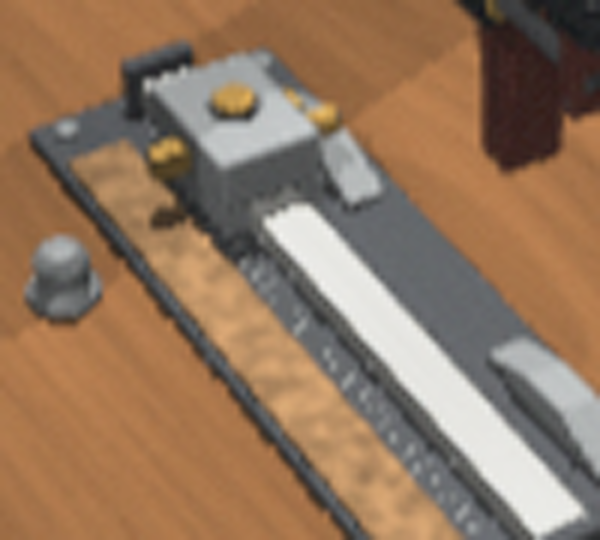

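View pics/s7.png

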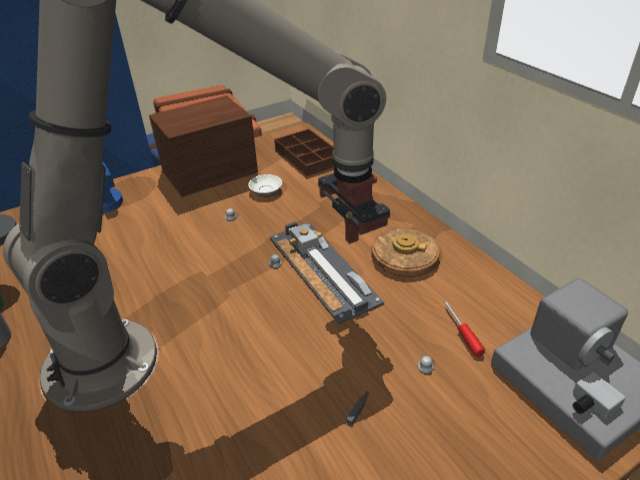

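The button now sits low on the carriage (side zoom (233,100), previously (233,82)). The carriage edges at 146–277 in the top zoom haven't moved, the loose things look undisturbed, and the hand is clear.

```bash
python3 -c "
from station import ctrl
ctrl.hand_in()"
```

```text
the job is handed in; nothing more can be done
```

The stop is set and the job is handed in; no verdict was reported. I pushed the carriage with the shut fingertips toward the notched block at the +y end. The push force rose to about 11 N on the ramp, then fell to zero as the roller dropped in. I then pressed the button to its hard stop and drew the hand clear, at about 12 s of the 51 s allowed.

**Last checks:**
- **Carriage:** before the press it read 0.099–0.101 m along the gauge, against about 0.1005 m for the notch. In the pictures it had not moved after the press.
- **Button:** it bottomed with the fingertip at z = 0.056 m and about 33 N, and it looks fully down in the side picture.
- **Loose things:** none look moved, and the hand is in free air. I judged this from the pictures and did not measure each one.

**What disagreed or went wrong:**
- **Ramp force:** it peaked at about 11 N while moving and about 7 N held still, where about 5 N was expected.
- **Side camera:** it put the button about 5 mm off across the rail compared with the top camera. Along the rail it agreed within about 1 mm.
- **Extra move:** early on I sent one stray row, which shifted the hand about 50 mm in free air. It touched nothing.

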